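# Sort two gun-cup adapter collars on the go gauge

### The arm

A 6-joint arm with a two-finger parallel gripper is mounted at the origin on a cart in front of the work surface, level with it; the furniture and walls round the work are solid. World frame = base frame: x ahead of the robot, y to its left, z up, the work surface at z = 0. Lengths are in m, angles in degrees, forces in N, time in s.
With the tool pointing down it reaches from about 0.4 to 0.825 m from the base axis. Payload 7 kg.
Tool frame: the origin (TCP) lies at the very end of the fingers, on their centre line; the grasp point (between the pads) lies behind it (r.grasp_offset is the z of the grasp point in the tool frame, in m); z points along the fingers, y is the direction in which the jaws open and shut (so a half turn about z gives the same grasp; the last joint's range is limited). The gripper opens to 88 mm and grips with 3 to 60 N. Pads are 19 mm wide; open, the fingers measure 130 mm over their backs; the gripper's body (78 mm by 193 mm) begins 47 mm behind the grasp point.
Start: joints at [80.22, 20.546, 0.682, 0, -70.136, -16.507], TCP at [0.299, 0.605, 0.227] pointing down, gripper open.
Joint ranges: [-176.03, 176.03], [-82.01, 121.73], [-58.28, 71.71], [-173.87, 95.51], [-174.79, -0.11], [-173.66, 173.66]. Speed limits (degrees/s): [136.94, 136.94, 172.46, 180, 180, 180].

### API

Orientations are given as [roll, pitch, yaw] about the fixed x, y, z axes, in that order (R = Rz(yaw) Ry(pitch) Rx(roll)).
In Python, from plant import r gives the robot as it stands. The module is installed in compiled form; this text tells all that it offers.
- The arm moves only by the tool servo_tool, never from a script. Its argument "targets" is a list of rows, each an object of numbers: "dx", "dy", "dz": the shift along the world's x, y, z in cm; "spin": the turn about the world's z in rad; "grip": the opening in per cent of the stroke, from 0 (shut) to 100 (fully open). A call has exactly 10 rows; each row is the pose to reach, as a shift and turn from the pose commanded when the call began; what a row does not reach only later rows make up. A row lasts 1/12 s, in which the tool goes at most 41.7 mm and 7.16 degrees, less where a joint would pass 70% of its speed; a pose out of reach is approached as far as the arm can. A call with a gripper value outside its range is refused whole. The fingers move at their own pace and stop on an object; "squeeze" is the grip in N (left out, the last holds). Time passes only in rows, so rows that repeat a pose let the fingers close, or fill a call up. It gives the time, the measured TCP pose, the force and the opening at its end, in the units of the state.
- r.get_state(): the state, without advancing time (a new reading comes with each control period).
- r.capture(name): name is "side" or "top"; returns the picture (384x512x3 uint8, blue, green, red); there is no depth.
- r.get_calibration(name): a dict with "K" (3x3 intrinsics, pixels), "extrinsics" (4x4, takes a point from camera to world coordinates). Camera axes: x right, y down, z forward; pixel columns grow to the right and rows downward; lengths in m; the calibration is good to about 2 mm. A picture is of the moment at which its call begins. get_calibration takes no time and is no camera call.
- r.close_job(): hands the job in, once; it reports no verdict.
Trained networks look in the newest picture that a camera, given by its name, has taken for a name from the list of things; names that differ only in an ending like _2 or _b are one class to them, and where a whole thing is asked for, a point or a joint stands for the part that bears it (a point fixed in the world has none). Each returns a list of dicts, best first, with "p" (0 to 1); they miss things now and then, are a little off and sometimes report something else, mostly with a low value. They report only what shows in the picture. A call takes as long as a camera call. They do not tell look-alikes from the thing itself.
- r.cut_out(name, camera): "mask" (384x512 bool, what is visible of it) and "extent" ([left, top, right, bottom] in pixels, round what is visible of it).
The state is a dict: "time_s": time; "joints": joint angles; "qd": joint speeds; "joint_torque": joint torques, N m; "tcp_pos": TCP position; "eef_rot": TCP orientation; "contact_force": force on the tool from outside, world axes, zero at the start; "moment": the same for the moment, N m; "gripper_width": finger opening in m.
Only numpy, scipy, OpenCV 4.12 (cv2) and the standard library are available. Lean on these libraries where they do the work, as an engineer would, in place of code of your own. Each camera call takes 0.05 s, during which the arm holds its last target. There are 200 camera calls.

### The job

Two spray-gun cup adapter collars stand on the bench, alike outside but with different bores. Slide the one whose bore fits over the steel gauge post down the post until it sits fully home on the gauge's base, and stand the one that is too tight for the post flat on the floor of the grey reject tray; let go of both.

Things in the scene. Friction and masses are not known exactly. Their poses are not given: they have to be found in the camera images.
- wide_collar_center (a point): Wide-bored aluminium ring collar (a spray-gun cup adapter), 58 mm outside diameter, 40 mm high, two thin dark lines round it, about 0.14 kg, standing flat on the bench with its bore upright. Its bore is 44 mm, all the way through (walls 7 mm thick), so it passes over the gauge post with 11 mm to spare all round. This point is its centre, on the bore axis, half-way up (20 mm above its underside); z is along the bore. Grip it across the outside from above.
- tight_collar_center (a point): Tight-bored aluminium ring collar (a spray-gun cup adapter), 58 mm outside diameter, 40 mm high, two thin dark lines round it, about 0.14 kg, standing flat on the bench with its bore upright. Its bore is only 14 mm (walls 22 mm thick), so it cannot pass over the gauge post. This point is its centre, on the bore axis, half-way up (20 mm above its underside); z is along the bore. Grip it across the outside from above.
- gauge_seat (a point): The go gauge, fixed to the bench: a dark steel disc, 84 mm diameter and 10 mm thick, with an upright bright steel post of 22 mm diameter in its middle, which tapers over its last 7 mm and ends 55 mm above the disc (65 mm above the bench). This point is on the post's axis at the top face of the disc, where a collar that fits comes to sit; z is up along the post.
- tray_floor (a point): Shallow square grey plastic reject tray, fixed to the bench, 150 x 150 mm outside, walls 4 mm thick, rim 15 mm above the bench, floor 4 mm thick. This point is the centre of the top of its floor; x and y run along its sides, z is up.
Things that resemble listed ones, but are neither listed nor needed, are in the scene too. Leave any blue or yellow look-alike of the part that bears tight_collar_center alone.

How it is judged (in metres and radians):
At the end, for the whole second after the job is handed in: Wide collar round the post: centre within 16 mm of its axis and 14 to 26 mm above the disc. Tight collar in the tray: centre within 50 mm of the tray's centre along each side and 14 to 26 mm above its floor. Both within 10 degrees of upright, either end up (horizontal distance between wide_collar_center and gauge_seat below 0.016 m and z of wide_collar_center in the frame of gauge_seat between 0.014 and 0.026 m and (angle between wide_collar_center's own z axis and vertical below 0.17 rad or angle between wide_collar_center's own z axis and vertical above 2.97 rad) and x of tight_collar_center in the frame of tray_floor between -0.05 and 0.05 m and y of tight_collar_center in the frame of tray_floor between -0.05 and 0.05 m and z of tight_collar_center in the frame of tray_floor between 0.014 and 0.026 m and (angle between tight_collar_center's own z axis and vertical below 0.17 rad or angle between tight_collar_center's own z axis and vertical above 2.97 rad)); the robot touches nothing.
It also fails if it takes over 54 s, if anything falls off the work surface, if the arm or the gripper's body presses on something with over 40 N, if the wrist force passes 120 N, or if a joint passes its speed limit or range.

## Working session

There is one attempt and no reset: what is moved stays moved. The work goes in short steps, Python scripts to look and compute and a tool call to move; the robot and the scene stay as the last step left them, time stands still between calls to the robot, and variables do not carry over. Pictures are saved under pics/ and viewed, about 8 in all and at most 12, crops included, and the job is handed in when it is done.

Besides the shell and the picture viewer there is one more tool, called after "Emit:" in YAML: its name, and indented under it one key for each argument. servo_tool: Moves the arm, as the interface text tells. Its arguments: {"type":"object","properties":{"targets":{"type":"array"},"squeeze":{"type":"number"}},"required":["targets"]}

```bash
mkdir -p pics
cat > h.py <<'E'
from plant import r
import numpy as np, cv2
def ray(cam,u,v,z):
    c=r.get_calibration(cam);K=np.array(c["K"]);T=np.array(c["extrinsics"])
    d=T[:3,:3]@np.linalg.solve(K,[u,v,1.]);o=T[:3,3]
    return o+d*(z-o[2])/d[2]
E
python3 - <<'E'
from h import *
s=r.get_state();print(s["time_s"],s["tcp_pos"],s["eef_rot"],r.grasp_offset,s["gripper_width"])
for c in("top","side"):
    im=r.capture(c);cv2.imwrite(f"pics/{c}0.png",im)
    T=np.array(r.get_calibration(c)["extrinsics"]);print(c,T.round(3).tolist())
    for n in("wide_collar_center","tight_collar_center","gauge_seat","tray_floor"):
        for d in r.cut_out(n,c)[:5]:
            e=d["extent"];print(n,round(d["p"],2),np.round(e),ray(c,(e[0]+e[2])/2,(e[1]+e[3])/2,.02).round(3))
E
```

```text
0.0 [0.29871713 0.60475029 0.22561247] [ 1.79903802e+02 -8.67324700e-03 -2.62931817e+01] -0.0188 0.08764822664863504
top [[-0.02, -0.995, 0.097, 0.434], [-1.0, 0.02, 0.002, -0.031], [-0.004, -0.097, -0.995, 1.188], [0.0, 0.0, 0.0, 1.0]]
wide_collar_center 0.5 [158. 215. 179. 234.] [0.449 0.24  0.02 ]
tight_collar_center 0.67 [164. 169. 182. 189.] [0.587 0.227 0.02 ]
tight_collar_center 0.66 [195. 142. 215. 165.] [0.663 0.13  0.02 ]
tight_collar_center 0.57 [143. 133. 162. 155.] [0.694 0.289 0.02 ]
gauge_seat 0.65 [327. 198. 355. 225.] [ 0.478 -0.273  0.02 ]
tray_floor 0.72 [215. 171. 269. 224.] [0.528 0.02  0.02 ]
side [[0.965, -0.152, 0.212, 0.29], [-0.26, -0.497, 0.828, -1.139], [-0.02, -0.855, -0.519, 0.753], [0.0, 0.0, 0.0, 1.0]]
tight_collar_center 0.84 [250. 144. 268. 164.] [0.702 0.269 0.02 ]
tight_collar_center 0.72 [254. 166. 269. 188.] [0.665 0.116 0.02 ]
tight_collar_center 0.68 [223. 154. 242. 175.] [0.599 0.22  0.02 ]
gauge_seat 0.68 [221. 250. 252. 285.] [ 0.486 -0.278  0.02 ]
tray_floor 0.68 [200. 187. 256. 225.] [ 0.528 -0.015  0.02 ]
```

Run:
```python
import cv2,numpy as np
t=cv2.imread("pics/top0.png")[110:270,120:380];s=cv2.imread("pics/side0.png")[110:310,150:350]
cv2.imwrite("pics/a.png",cv2.resize(t,None,fx=3,fy=3,interpolation=cv2.INTER_CUBIC))
cv2.imwrite("pics/b.png",cv2.resize(s,None,fx=3,fy=3,interpolation=cv2.INTER_CUBIC))
```

```text
(no output)
```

View pics/a.png

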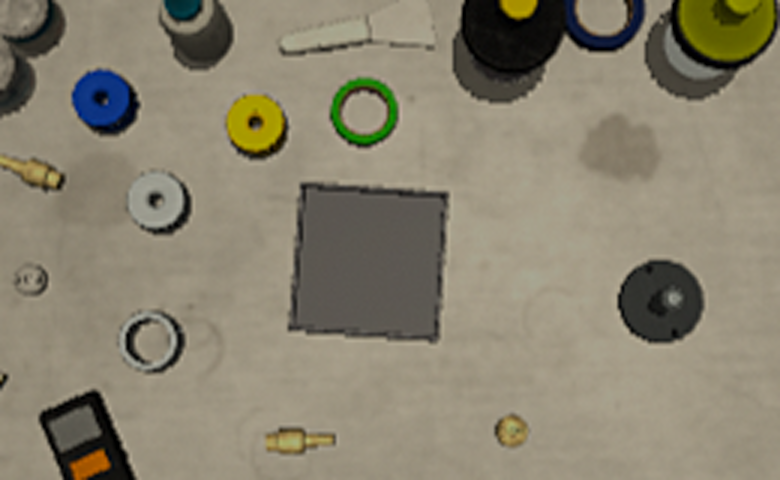

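View pics/b.png

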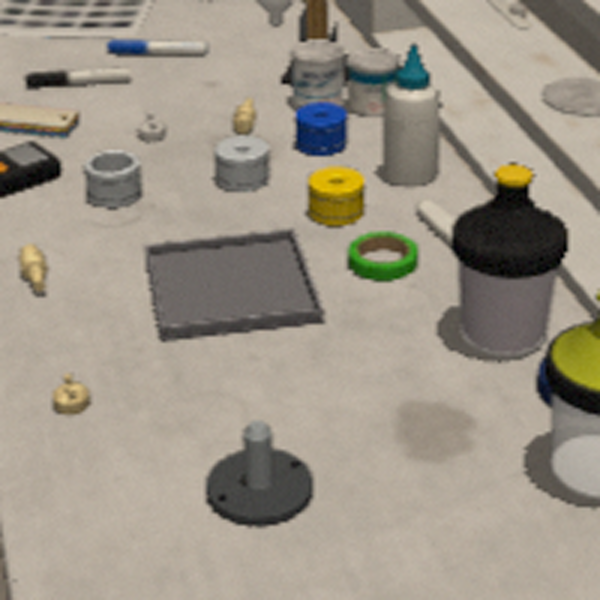

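The top crop shows the bare aluminium collars: tight, with a small bore, at px (172,177), and wide, with a thin wall, at px (170,224). Yellow (205,152) and blue (155,143) are look-alikes and the green ring (241,147) isn't needed. The side crop agrees. The gauge is at (341,210) and the tray at (242,198).

```bash
cat >> h.py <<'E'
from scipy.optimize import least_squares
A=np.linspace(0,2*np.pi,60)
def hullc(p):
    m=cv2.moments(cv2.convexHull(p.astype(np.float32)));return np.array([m["m10"],m["m01"]])/m["m00"]
def fit(cam,mask,parts,x0):
    c=r.get_calibration(cam);K=np.array(c["K"]);W=np.linalg.inv(np.array(c["extrinsics"]))
    ys,xs=np.nonzero(mask);t=hullc(np.c_[xs,ys])
    def f(q):
        P=np.vstack([np.c_[q[0]+R*np.cos(A),q[1]+R*np.sin(A),0*A+z] for R,z in parts])
        p=(P@W[:3,:3].T+W[:3,3])@K.T
        return hullc(p[:,:2]/p[:,2:])-t
    return least_squares(f,x0,diff_step=1e-3,x_scale=.1).x
COL=[(.029,0),(.029,.04)];G=[(.042,0),(.042,.01),(.0095,.065)]
E
python3 - <<'E'
from h import *
def box(cam,n,guess,parts):
    for d in r.cut_out(n,cam):
        e=d["extent"];g=ray(cam,(e[0]+e[2])/2,(e[1]+e[3])/2,.02)[:2]
        if np.hypot(*(g-guess))<.05: print(cam,n,fit(cam,d["mask"],parts,guess).round(4),d["mask"].sum())
for c in("top","side"):
    r.capture(c)
    box(c,"wide_collar_center",np.array([.449,.24]),COL);box(c,"tight_collar_center",np.array([.587,.227]),COL);box(c,"gauge_seat",np.array([.48,-.275]),G)
im=r.capture("side")
# wide in side view: pixel column/row box read from crop (85..142,150..207)/3+(150,110)
print(ray("side",150+113/3,110+180/3,.02),ray("top",120+151/3,110+340/3,.04))
print(ray("top",120+370/3,110+263/3,.01),ray("side",150+234/3,110+283/3,.008))
E
```

```text
top wide_collar_center [0.453  0.2345] 228
top tight_collar_center [0.5925 0.2271] 349
top gauge_seat [ 0.4831 -0.2731] 625
side wide_collar_center [0.4573 0.2319] 316
side tight_collar_center [0.5933 0.227 ] 303
side gauge_seat [ 0.4865 -0.2751] 814
[0.45554865 0.22733918 0.02      ] [0.45359234 0.23033878 0.04      ]
[0.52673805 0.01724699 0.01      ] [0.53459119 0.01208266 0.008     ]
```

Emit:
servo_tool:
  targets:
    - {"dx": 29.4, "dy": -37.8, "grip": 100}
    - {"dx": 29.4, "dy": -37.8, "grip": 100}
    - {"dx": 29.4, "dy": -37.8, "grip": 100}
    - {"dx": 29.4, "dy": -37.8, "grip": 100}
    - {"dx": 29.4, "dy": -37.8, "grip": 100}
    - {"dx": 29.4, "dy": -37.8, "grip": 100}
    - {"dx": 29.4, "dy": -37.8, "grip": 100}
    - {"dx": 29.4, "dy": -37.8, "grip": 100}
    - {"dx": 29.4, "dy": -37.8, "grip": 100}
    - {"dx": 29.4, "dy": -37.8, "grip": 100}
  squeeze: 25

```text
validation failed for argument at $.ta...
```

Emit:
servo_tool:
  targets:
    - {"dx": 4, "dy": -5, "dz": 0, "spin": 0, "grip": 100}
    - {"dx": 7, "dy": -9, "dz": 0, "spin": 0, "grip": 100}
    - {"dx": 10, "dy": -13, "dz": 0, "spin": 0, "grip": 100}
    - {"dx": 13, "dy": -17, "dz": 0, "spin": 0, "grip": 100}
    - {"dx": 16, "dy": -21, "dz": 0, "spin": 0, "grip": 100}
    - {"dx": 20, "dy": -25, "dz": 0, "spin": 0, "grip": 100}
    - {"dx": 23, "dy": -29, "dz": 0, "spin": 0, "grip": 100}
    - {"dx": 26, "dy": -33, "dz": 0, "spin": 0, "grip": 100}
    - {"dx": 29.4, "dy": -37.8, "dz": 0, "spin": 0, "grip": 100}
    - {"dx": 29.4, "dy": -37.8, "dz": 0, "spin": 0, "grip": 100}
  squeeze: 25

```text
time_s: 1.78
tcp_pos: [0.5563, 0.2751, 0.2269]
eef_rot: [-180.0, -0.0, -26.3]
contact_force: [-0.0, 0.6, -1.0]
gripper_width: 0.0878
```

Emit:
servo_tool:
  targets:
    - {"dx": 0, "dy": 0, "dz": -4, "spin": 0, "grip": 100}
    - {"dx": 0, "dy": 0, "dz": -8, "spin": 0, "grip": 100}
    - {"dx": 0, "dy": 0, "dz": -12, "spin": 0, "grip": 100}
    - {"dx": 0, "dy": 0, "dz": -12, "spin": 0, "grip": 100}
    - {"dx": 0, "dy": 0, "dz": -12, "spin": 0, "grip": 100}
    - {"dx": 0, "dy": 0, "dz": -12, "spin": 0, "grip": 100}
    - {"dx": 0, "dy": 0, "dz": -12, "spin": 0, "grip": 100}
    - {"dx": 0, "dy": 0, "dz": -12, "spin": 0, "grip": 100}
    - {"dx": 0, "dy": 0, "dz": -12, "spin": 0, "grip": 100}
    - {"dx": 0, "dy": 0, "dz": -12, "spin": 0, "grip": 100}

```text
time_s: 2.62
tcp_pos: [0.5557, 0.2775, 0.108]
eef_rot: [-179.9, -0.0, -26.3]
contact_force: [-0.7, 1.0, -0.6]
gripper_width: 0.0873
```

Emit:
servo_tool:
  targets:
    - {"dx": 2, "dy": -2.5, "dz": 0, "spin": 0, "grip": 100}
    - {"dx": 3.7, "dy": -5, "dz": 0, "spin": 0, "grip": 100}
    - {"dx": 3.7, "dy": -5, "dz": 0, "spin": 0, "grip": 100}
    - {"dx": 3.7, "dy": -5, "dz": -1, "spin": 0, "grip": 100}
    - {"dx": 3.7, "dy": -5, "dz": -3, "spin": 0, "grip": 100}
    - {"dx": 3.7, "dy": -5, "dz": -5, "spin": 0, "grip": 100}
    - {"dx": 3.7, "dy": -5, "dz": -5, "spin": 0, "grip": 100}
    - {"dx": 3.7, "dy": -5, "dz": -5, "spin": 0, "grip": 100}
    - {"dx": 3.7, "dy": -5, "dz": -5, "spin": 0, "grip": 100}
    - {"dx": 3.7, "dy": -5, "dz": -5, "spin": 0, "grip": 100}

```text
time_s: 3.45
tcp_pos: [0.5929, 0.2277, 0.0578]
eef_rot: [-179.9, -0.1, -26.2]
contact_force: [-0.6, -0.2, 0.1]
gripper_width: 0.0876
```

Run:
```python
from h import *
im=r.capture("side");cv2.imwrite("pics/c.png",cv2.resize(im[100:240,170:330],None,fx=4,fy=4,interpolation=cv2.INTER_CUBIC))
```

```text
(no output)
```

View pics/c.png

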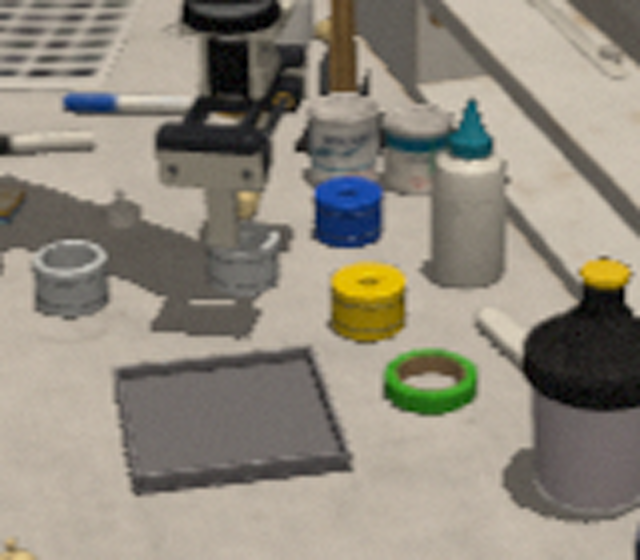

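The picture shows the near finger just in front of the tight collar (crop ≈(225,245)), with the jaws straddling it, so I'll go down and grip.

Emit:
servo_tool:
  targets:
    - {"dx": 0, "dy": 0, "dz": -2, "spin": 0, "grip": 100}
    - {"dx": 0, "dy": 0, "dz": -4, "spin": 0, "grip": 100}
    - {"dx": 0, "dy": 0, "dz": -4.8, "spin": 0, "grip": 100}
    - {"dx": 0, "dy": 0, "dz": -4.8, "spin": 0, "grip": 100}
    - {"dx": 0, "dy": 0, "dz": -4.8, "spin": 0, "grip": 40}
    - {"dx": 0, "dy": 0, "dz": -4.8, "spin": 0, "grip": 40}
    - {"dx": 0, "dy": 0, "dz": -4.8, "spin": 0, "grip": 40}
    - {"dx": 0, "dy": 0, "dz": -4.8, "spin": 0, "grip": 40}
    - {"dx": 0, "dy": 0, "dz": -4.8, "spin": 0, "grip": 40}
    - {"dx": 0, "dy": 0, "dz": -4.8, "spin": 0, "grip": 40}
  squeeze: 25

```text
time_s: 4.33
tcp_pos: [0.5928, 0.2272, 0.0093]
eef_rot: [-179.9, -0.0, -26.3]
contact_force: [-0.6, -0.1, 2.5]
gripper_width: 0.0555
```

Width is 55.5 mm, a bit under the expected 58. I'll lift and check the grip.

Emit:
servo_tool:
  targets:
    - {"dx": 0, "dy": 0, "dz": 0, "spin": 0, "grip": 40}
    - {"dx": 0, "dy": 0, "dz": 0, "spin": 0, "grip": 40}
    - {"dx": 0, "dy": 0, "dz": 1, "spin": 0, "grip": 40}
    - {"dx": 0, "dy": 0, "dz": 2, "spin": 0, "grip": 40}
    - {"dx": 0, "dy": 0, "dz": 3.5, "spin": 0, "grip": 40}
    - {"dx": 0, "dy": 0, "dz": 5, "spin": 0, "grip": 40}
    - {"dx": 0, "dy": 0, "dz": 7, "spin": 0, "grip": 40}
    - {"dx": 0, "dy": 0, "dz": 7, "spin": 0, "grip": 40}
    - {"dx": 0, "dy": 0, "dz": 7, "spin": 0, "grip": 40}
    - {"dx": 0, "dy": 0, "dz": 7, "spin": 0, "grip": 40}

```text
time_s: 5.17
tcp_pos: [0.592, 0.2267, 0.0787]
eef_rot: [-180.0, 0.0, -26.3]
contact_force: [-0.1, -0.7, -1.0]
gripper_width: 0.0548
```

Run:
```python
from h import *
im=r.capture("side");im2=r.capture("top")
f=lambda a:cv2.resize(a,(400,400),interpolation=cv2.INTER_CUBIC)
cv2.imwrite("pics/d.png",np.hstack([f(im[120:200,190:270]),f(im2[120:240,120:240])]))
s=r.get_state();print(s["gripper_width"],s["moment"],s["contact_force"])
```

```text
0.05540215519105136 [-0.03401015  0.02648039  0.01969099] [ 0.21434963 -0.37390965 -1.20040456]
```

View pics/d.png

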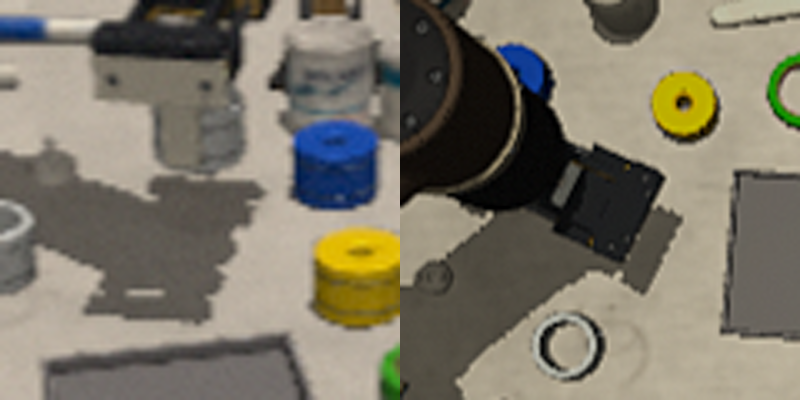

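Held upright and level. The picture shows it between the fingers at crop (215,130), clear of the yellow collar. On to the tray at (0.530, 0.014).

Emit:
servo_tool:
  targets:
    - {"dx": -0.5, "dy": -2, "dz": 0, "spin": 0, "grip": 40}
    - {"dx": -1.5, "dy": -5, "dz": 0, "spin": 0, "grip": 40}
    - {"dx": -2.4, "dy": -8, "dz": 0, "spin": 0, "grip": 40}
    - {"dx": -3.2, "dy": -11, "dz": 0, "spin": 0, "grip": 40}
    - {"dx": -4.1, "dy": -14, "dz": 0, "spin": 0, "grip": 40}
    - {"dx": -5, "dy": -17, "dz": 0, "spin": 0, "grip": 40}
    - {"dx": -5.8, "dy": -20, "dz": 0, "spin": 0, "grip": 40}
    - {"dx": -6.2, "dy": -21.3, "dz": 0, "spin": 0, "grip": 40}
    - {"dx": -6.2, "dy": -21.3, "dz": 0, "spin": 0, "grip": 40}
    - {"dx": -6.2, "dy": -21.3, "dz": 0, "spin": 0, "grip": 40}

```text
time_s: 6.1
tcp_pos: [0.5302, 0.0132, 0.0783]
eef_rot: [180.0, 0.0, -26.4]
contact_force: [0.6, -0.4, -1.1]
gripper_width: 0.0551
```

Emit:
servo_tool:
  targets:
    - {"dx": 0, "dy": 0, "dz": -1, "spin": 0, "grip": 40}
    - {"dx": 0, "dy": 0, "dz": -2, "spin": 0, "grip": 40}
    - {"dx": 0, "dy": 0, "dz": -3, "spin": 0, "grip": 40}
    - {"dx": 0, "dy": 0, "dz": -4, "spin": 0, "grip": 40}
    - {"dx": 0, "dy": 0, "dz": -5, "spin": 0, "grip": 40}
    - {"dx": 0, "dy": 0, "dz": -5.6, "spin": 0, "grip": 40}
    - {"dx": 0, "dy": 0, "dz": -6, "spin": 0, "grip": 40}
    - {"dx": 0, "dy": 0, "dz": -6.3, "spin": 0, "grip": 40}
    - {"dx": 0, "dy": 0, "dz": -6.3, "spin": 0, "grip": 40}
    - {"dx": 0, "dy": 0, "dz": -6.3, "spin": 0, "grip": 40}

```text
time_s: 6.93
tcp_pos: [0.5305, 0.0139, 0.0157]
eef_rot: [-180.0, -0.0, -26.3]
contact_force: [-0.1, -0.2, -0.8]
gripper_width: 0.055
```

Emit:
servo_tool:
  targets:
    - {"dx": 0, "dy": 0, "dz": -0.2, "spin": 0, "grip": 40}
    - {"dx": 0, "dy": 0, "dz": -0.2, "spin": 0, "grip": 40}
    - {"dx": 0, "dy": 0, "dz": -0.2, "spin": 0, "grip": 76}
    - {"dx": 0, "dy": 0, "dz": -0.2, "spin": 0, "grip": 76}
    - {"dx": 0, "dy": 0, "dz": -0.2, "spin": 0, "grip": 76}
    - {"dx": 0, "dy": 0, "dz": -0.2, "spin": 0, "grip": 76}
    - {"dx": 0, "dy": 0, "dz": 0.5, "spin": 0, "grip": 76}
    - {"dx": 0, "dy": 0, "dz": 2, "spin": 0, "grip": 76}
    - {"dx": 0, "dy": 0, "dz": 4, "spin": 0, "grip": 76}
    - {"dx": 0, "dy": 0, "dz": 7, "spin": 0, "grip": 80}

```text
time_s: 7.77
tcp_pos: [0.5288, 0.0134, 0.085]
eef_rot: [179.8, 0.2, -26.3]
contact_force: [1.0, 1.3, -0.3]
gripper_width: 0.0686
```

Emit:
servo_tool:
  targets:
    - {"dx": -1, "dy": 3, "dz": 2, "spin": 0, "grip": 100}
    - {"dx": -2, "dy": 6, "dz": 4, "spin": 0, "grip": 100}
    - {"dx": -3, "dy": 9, "dz": 4, "spin": 0, "grip": 100}
    - {"dx": -4, "dy": 12, "dz": 4, "spin": 0, "grip": 100}
    - {"dx": -5, "dy": 15, "dz": 4, "spin": 0, "grip": 100}
    - {"dx": -6, "dy": 18, "dz": 4, "spin": 0, "grip": 100}
    - {"dx": -7, "dy": 20, "dz": 4, "spin": 0, "grip": 100}
    - {"dx": -7.4, "dy": 21.7, "dz": 4, "spin": 0, "grip": 100}
    - {"dx": -7.4, "dy": 21.7, "dz": 4, "spin": 0, "grip": 100}
    - {"dx": -7.4, "dy": 21.7, "dz": 4, "spin": 0, "grip": 100}

```text
time_s: 8.6
tcp_pos: [0.4561, 0.2317, 0.1261]
eef_rot: [-180.0, -0.0, -26.2]
contact_force: [-0.1, -1.3, -0.8]
gripper_width: 0.0879
```

Run:
```python
from h import *
im=r.capture("side");im2=r.capture("top")
for c in("top","side"):
  for n in("wide_collar_center","tight_collar_center"):
    for d in r.cut_out(n,c)[:4]:
        e=d["extent"];print(c,n,round(d["p"],2),np.round(e),fit(c,d["mask"],COL,ray(c,(e[0]+e[2])/2,(e[1]+e[3])/2,.02)[:2]).round(3))
f=lambda a:cv2.resize(a,(400,400),interpolation=cv2.INTER_CUBIC)
cv2.imwrite("pics/e.png",np.hstack([f(im[130:240,160:270]),f(im2[150:290,140:280])]))
```

```text
top wide_collar_center 0.54 [160. 214. 175. 237.] [0.454 0.237]
top tight_collar_center 0.88 [195. 142. 218. 163.] [0.667 0.129]
top tight_collar_center 0.72 [143. 135. 166. 152.] [0.694 0.282]
top tight_collar_center 0.71 [235. 187. 255. 214.] [0.529 0.012]
side wide_collar_center 0.84 [174. 163. 199. 178.] [0.457 0.234]
side wide_collar_center 0.45 [198. 188. 256. 223.] [ 0.528 -0.006]
side tight_collar_center 0.83 [249. 145. 265. 162.] [0.699 0.281]
side tight_collar_center 0.75 [218. 190. 239. 215.] [0.534 0.018]
```

View pics/e.png

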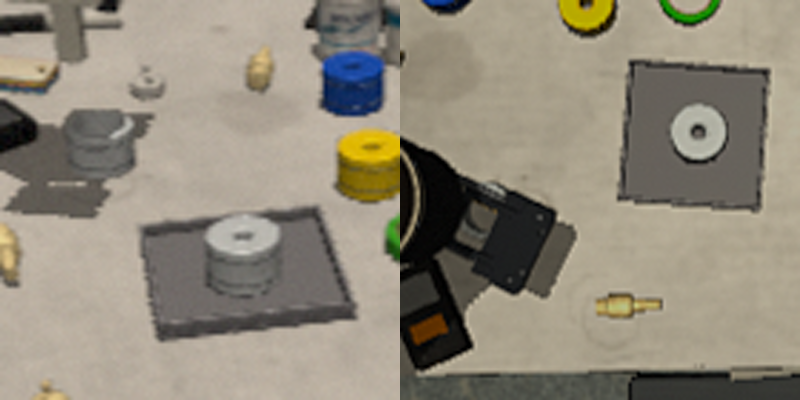

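The tight collar stands flat, centred in the tray (side crop (243,255), top crop (698,131)), and its measured position matches the release TCP. Now I'll go down on the wide collar directly below the gripper.

Emit:
servo_tool:
  targets:
    - {"dx": 0, "dy": 0, "dz": -3, "spin": 0, "grip": 100}
    - {"dx": 0, "dy": 0, "dz": -6, "spin": 0, "grip": 100}
    - {"dx": 0, "dy": 0, "dz": -8, "spin": 0, "grip": 100}
    - {"dx": 0, "dy": 0, "dz": -10, "spin": 0, "grip": 100}
    - {"dx": 0, "dy": 0, "dz": -11.6, "spin": 0, "grip": 100}
    - {"dx": 0, "dy": 0, "dz": -11.6, "spin": 0, "grip": 100}
    - {"dx": 0, "dy": 0, "dz": -11.6, "spin": 0, "grip": 40}
    - {"dx": 0, "dy": 0, "dz": -11.6, "spin": 0, "grip": 40}
    - {"dx": 0, "dy": 0, "dz": -11.6, "spin": 0, "grip": 40}
    - {"dx": 0, "dy": 0, "dz": -11.6, "spin": 0, "grip": 40}

```text
time_s: 9.73
tcp_pos: [0.457, 0.2314, 0.0107]
eef_rot: [-179.9, -0.0, -26.3]
contact_force: [-0.6, 0.6, 0.1]
gripper_width: 0.0666
```

Emit:
servo_tool:
  targets:
    - {"dx": 0, "dy": 0, "dz": 0, "spin": 0, "grip": 40}
    - {"dx": 0, "dy": 0, "dz": 0, "spin": 0, "grip": 40}
    - {"dx": 0, "dy": 0, "dz": 0, "spin": 0, "grip": 40}
    - {"dx": 0, "dy": 0, "dz": 1, "spin": 0, "grip": 40}
    - {"dx": 0, "dy": 0, "dz": 3, "spin": 0, "grip": 40}
    - {"dx": 0, "dy": 0, "dz": 5, "spin": 0, "grip": 40}
    - {"dx": 0, "dy": 0, "dz": 8, "spin": 0, "grip": 40}
    - {"dx": 0, "dy": 0, "dz": 11, "spin": 0, "grip": 40}
    - {"dx": 0, "dy": 0, "dz": 13, "spin": 0, "grip": 40}
    - {"dx": 0, "dy": 0, "dz": 13, "spin": 0, "grip": 40}

```text
time_s: 10.57
tcp_pos: [0.458, 0.2322, 0.1445]
eef_rot: [-179.6, -0.2, -26.3]
contact_force: [-0.0, 0.4, -0.3]
gripper_width: 0.0546
```

Emit:
servo_tool:
  targets:
    - {"dx": 0.2, "dy": -2, "dz": 0, "spin": 0, "grip": 40}
    - {"dx": 0.3, "dy": -5, "dz": 0, "spin": 0, "grip": 40}
    - {"dx": 0.5, "dy": -8, "dz": 0, "spin": 0, "grip": 40}
    - {"dx": 0.6, "dy": -11, "dz": 0, "spin": 0, "grip": 40}
    - {"dx": 0.8, "dy": -14, "dz": 0, "spin": 0, "grip": 40}
    - {"dx": 0.9, "dy": -17, "dz": 0, "spin": 0, "grip": 40}
    - {"dx": 1, "dy": -20, "dz": 0, "spin": 0, "grip": 40}
    - {"dx": 1.2, "dy": -23, "dz": 0, "spin": 0, "grip": 40}
    - {"dx": 1.3, "dy": -25, "dz": 0, "spin": 0, "grip": 40}
    - {"dx": 1.3, "dy": -25, "dz": 0, "spin": 0, "grip": 40}

```text
time_s: 11.4
tcp_pos: [0.4679, -0.0222, 0.1391]
eef_rot: [179.9, 0.1, -26.5]
contact_force: [0.3, 0.4, -2.6]
gripper_width: 0.0542
```

Emit:
servo_tool:
  targets:
    - {"dx": 0.2, "dy": -2, "dz": 0, "spin": 0, "grip": 40}
    - {"dx": 0.3, "dy": -5, "dz": 0, "spin": 0, "grip": 40}
    - {"dx": 0.5, "dy": -8, "dz": 0, "spin": 0, "grip": 40}
    - {"dx": 0.6, "dy": -11, "dz": 0, "spin": 0, "grip": 40}
    - {"dx": 0.8, "dy": -14, "dz": 0, "spin": 0, "grip": 40}
    - {"dx": 0.9, "dy": -17, "dz": 0, "spin": 0, "grip": 40}
    - {"dx": 1, "dy": -20, "dz": 0, "spin": 0, "grip": 40}
    - {"dx": 1.2, "dy": -23, "dz": 0, "spin": 0, "grip": 40}
    - {"dx": 1.4, "dy": -25.6, "dz": 0, "spin": 0, "grip": 40}
    - {"dx": 1.4, "dy": -25.6, "dz": 0, "spin": 0, "grip": 40}

```text
time_s: 12.23
tcp_pos: [0.4829, -0.2783, 0.1388]
eef_rot: [179.9, 0.1, -26.4]
contact_force: [0.4, 0.3, -2.1]
gripper_width: 0.0543
```

Emit:
servo_tool:
  targets:
    - {"dx": 0, "dy": 0, "dz": -1, "spin": 0, "grip": 40}
    - {"dx": 0, "dy": 0, "dz": -2, "spin": 0, "grip": 40}
    - {"dx": 0, "dy": 0, "dz": -3, "spin": 0, "grip": 40}
    - {"dx": 0, "dy": 0, "dz": -4, "spin": 0, "grip": 40}
    - {"dx": 0, "dy": 0, "dz": -5, "spin": 0, "grip": 40}
    - {"dx": 0, "dy": 0, "dz": -5, "spin": 0, "grip": 40}
    - {"dx": 0, "dy": 0, "dz": -5, "spin": 0, "grip": 40}
    - {"dx": 0, "dy": 0, "dz": -5, "spin": 0, "grip": 40}
    - {"dx": 0, "dy": 0, "dz": -5, "spin": 0, "grip": 40}
    - {"dx": 0, "dy": 0, "dz": -5, "spin": 0, "grip": 40}

```text
time_s: 13.07
tcp_pos: [0.4838, -0.2752, 0.0902]
eef_rot: [-180.0, -0.1, -26.3]
contact_force: [0.4, 0.7, -1.6]
gripper_width: 0.0543
```

Run:
```python
from h import *
im=r.capture("side");cv2.imwrite("pics/f.png",cv2.resize(im[190:300,190:290],(600,600),interpolation=cv2.INTER_CUBIC))
c=r.get_calibration("side");K=np.array(c["K"]);W=np.linalg.inv(np.array(c["extrinsics"]));t=r.get_state()["tcp_pos"]
for z in(t[2]-.0095,.065,.01):
    p=K@(W[:3,:3]@[t[0],t[1],z]+W[:3,3]);p=p[:2]/p[2];print(z,((p-[190,190])*[6,600/110]).round(),)
```

```text
0.080622687925966 [266. 306.]
0.065 [267. 336.]
0.01 [272. 438.]
```

View pics/f.png

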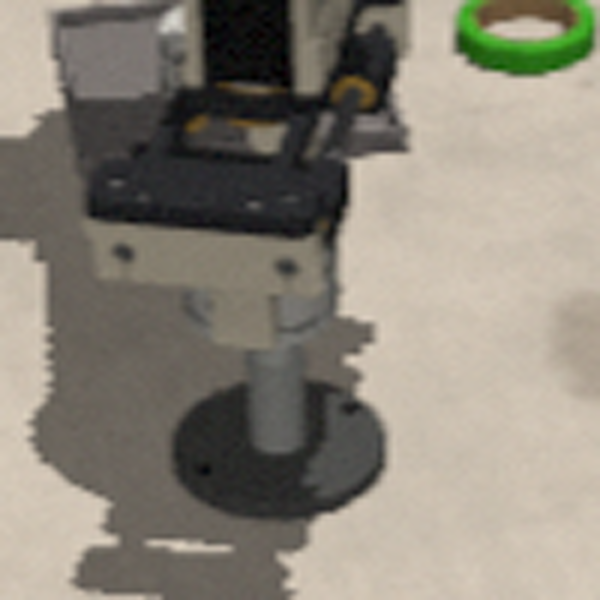

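The post sits under the collar: disc centre at crop (280,447), collar centre about (260,300). The collar is about 4 mm too far toward −x, so I'll shift by that and lower it.

Emit:
servo_tool:
  targets:
    - {"dx": 0.4, "dy": 0, "dz": 0, "spin": 0, "grip": 40}
    - {"dx": 0.4, "dy": 0, "dz": 0, "spin": 0, "grip": 40}
    - {"dx": 0.4, "dy": 0, "dz": -1, "spin": 0, "grip": 40}
    - {"dx": 0.4, "dy": 0, "dz": -1.7, "spin": 0, "grip": 40}
    - {"dx": 0.4, "dy": 0, "dz": -2.4, "spin": 0, "grip": 40}
    - {"dx": 0.4, "dy": 0, "dz": -3, "spin": 0, "grip": 40}
    - {"dx": 0.4, "dy": 0, "dz": -3.5, "spin": 0, "grip": 40}
    - {"dx": 0.4, "dy": 0, "dz": -4, "spin": 0, "grip": 40}
    - {"dx": 0.4, "dy": 0, "dz": -4, "spin": 0, "grip": 40}
    - {"dx": 0.4, "dy": 0, "dz": -4, "spin": 0, "grip": 40}

```text
time_s: 13.95
tcp_pos: [0.4872, -0.2752, 0.0492]
eef_rot: [180.0, 0.0, -26.3]
contact_force: [-0.0, 1.1, -1.8]
gripper_width: 0.0541
```

No contact; the post is well inside the bore. I'll lower the collar to the seat.

Emit:
servo_tool:
  targets:
    - {"dx": 0, "dy": 0, "dz": -0.6, "spin": 0, "grip": 40}
    - {"dx": 0, "dy": 0, "dz": -1.2, "spin": 0, "grip": 40}
    - {"dx": 0, "dy": 0, "dz": -1.7, "spin": 0, "grip": 40}
    - {"dx": 0, "dy": 0, "dz": -2.1, "spin": 0, "grip": 40}
    - {"dx": 0, "dy": 0, "dz": -2.4, "spin": 0, "grip": 40}
    - {"dx": 0, "dy": 0, "dz": -2.6, "spin": 0, "grip": 40}
    - {"dx": 0, "dy": 0, "dz": -2.7, "spin": 0, "grip": 40}
    - {"dx": 0, "dy": 0, "dz": -2.8, "spin": 0, "grip": 40}
    - {"dx": 0, "dy": 0, "dz": -2.8, "spin": 0, "grip": 40}
    - {"dx": 0, "dy": 0, "dz": -2.8, "spin": 0, "grip": 40}

```text
time_s: 14.78
tcp_pos: [0.4874, -0.2752, 0.0217]
eef_rot: [-180.0, -0.0, -26.3]
contact_force: [-1.0, -0.3, -1.6]
gripper_width: 0.054
```

Emit:
servo_tool:
  targets:
    - {"dx": 0, "dy": 0, "dz": -0.1, "spin": 0, "grip": 40}
    - {"dx": 0, "dy": 0, "dz": -0.1, "spin": 0, "grip": 40}
    - {"dx": 0, "dy": 0, "dz": -0.1, "spin": 0, "grip": 85}
    - {"dx": 0, "dy": 0, "dz": -0.1, "spin": 0, "grip": 85}
    - {"dx": 0, "dy": 0, "dz": -0.1, "spin": 0, "grip": 85}
    - {"dx": 0, "dy": 0, "dz": -0.1, "spin": 0, "grip": 85}
    - {"dx": 0, "dy": 0, "dz": -0.1, "spin": 0, "grip": 85}
    - {"dx": 0, "dy": 0, "dz": 1, "spin": 0, "grip": 85}
    - {"dx": 0, "dy": 0, "dz": 3, "spin": 0, "grip": 85}
    - {"dx": 0, "dy": 0, "dz": 6, "spin": 0, "grip": 85}

```text
time_s: 15.62
tcp_pos: [0.4857, -0.2747, 0.0808]
eef_rot: [179.9, 0.3, -26.3]
contact_force: [0.6, 0.2, 1.3]
gripper_width: 0.0739
```

Emit:
servo_tool:
  targets:
    - {"dx": 0, "dy": 0, "dz": 4, "spin": 0, "grip": 85}
    - {"dx": 0, "dy": 0, "dz": 8, "spin": 0, "grip": 85}
    - {"dx": 0, "dy": 3, "dz": 11, "spin": 0, "grip": 85}
    - {"dx": 0, "dy": 6, "dz": 12, "spin": 0, "grip": 85}
    - {"dx": 0, "dy": 9, "dz": 12, "spin": 0, "grip": 85}
    - {"dx": 0, "dy": 12, "dz": 12, "spin": 0, "grip": 85}
    - {"dx": 0, "dy": 15, "dz": 12, "spin": 0, "grip": 85}
    - {"dx": 0, "dy": 17, "dz": 12, "spin": 0, "grip": 85}
    - {"dx": 0, "dy": 18, "dz": 12, "spin": 0, "grip": 85}
    - {"dx": 0, "dy": 18, "dz": 12, "spin": 0, "grip": 85}

```text
time_s: 16.45
tcp_pos: [0.4875, -0.0936, 0.2026]
eef_rot: [-180.0, -0.1, -26.2]
contact_force: [-0.1, -0.1, 0.1]
gripper_width: 0.0745
```

Run:
```python
from h import *
im=r.capture("side");im2=r.capture("top")
for c in("top","side"):
  for n in("wide_collar_center","gauge_seat"):
    for d in r.cut_out(n,c)[:2]:print(c,n,round(d["p"],2),d["extent"])
f=lambda a:cv2.resize(a,(400,400),interpolation=cv2.INTER_CUBIC)
cv2.imwrite("pics/g.png",np.hstack([f(im[215:305,190:280]),f(im2[165:255,290:380])]))
```

```text
top wide_collar_center 0.69 [334.1, 203.5, 353.1, 220.7]
top gauge_seat 0.76 [330.8, 197.6, 353.9, 228.0]
side wide_collar_center 0.81 [219.7, 252.4, 248.3, 277.7]
side gauge_seat 0.84 [219.0, 250.2, 257.6, 286.4]
```

View pics/g.png

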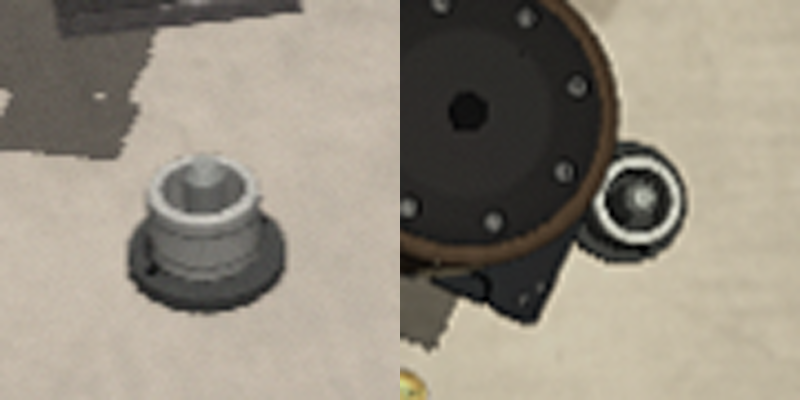

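The wide collar sits flat on the disc with the post inside its bore: collar centre x 203 against disc 207 in the side crop, about 2 mm off. The arm is clear of everything.

```bash
python3 -c "
from plant import r
r.close_job()"
```

```text
the job is handed in; nothing more can be done
```

Both collars are placed and released, and I handed the job in about 17 s into the 54 s allowed. `close_job` gives no verdict, so the result below rests on my own checks.

- **Tight collar:** it stands flat in the reject tray, measured at about (0.53, 0.015) against a tray centre of about (0.530, 0.014). I checked this right after placing it; the last pictures did not cover the collar in the tray again.
- **Wide collar:** it sits flat on the gauge disc, about 2 mm off the post axis in the side picture. No contact force showed on the way down, and the arm ended well clear at 0.20 m height.

**Disagreement:** the gripper read about 55 mm when closed on either collar, not the expected 58 mm. For the tight collar, where it came to rest matched the point of release, so I took this as sensor bias or soft pads rather than a bad grip.

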